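# Return the dispensing bottles to the stock tray in the order of the stock

### The arm

A 7-joint arm with a two-finger parallel gripper is mounted at the origin on the work surface. World frame = base frame: x ahead of the robot, y to its left, z up, the work surface at z = 0. Lengths are in m, angles in rad, forces in N, time in s.
With the tool pointing down it reaches from about 0.425 to 0.95 m from the base axis. Payload 16.7 kg.
Tool frame: the origin (TCP) lies at the very end of the fingers, on their centre line; the grasp point (between the pads) lies r.grasp_offset behind it (r.grasp_offset is the distance from the TCP to the grasp point, in m); y points along the fingers, x is the direction in which the jaws open and shut, and the axes are right-handed (so a half turn about y gives the same grasp; the last joint's range is limited). The gripper opens to 94 mm and grips with 3 to 60 N. Pads are 16 mm wide; open, the fingers measure 119 mm over their backs; the gripper's body (75 mm by 177 mm) begins 78 mm behind the grasp point.
Start: joints at [-1.306, 0.426, 0.074, 1.606, -0.034, 1.111, -0.067], TCP at [0.271, 0.618, 0.205] pointing down, gripper open.
Joint ranges: [-2.85, 2.85], [-0.5, 2.14], [-1.23, 1.37], [0.21, 2.46], [-1.02, 4.16], [0.16, 2.05], [-2.73, 2.73]. Speed limits (rad/s): [1.89, 1.89, 2.39, 2.39, 3.01, 3.01, 3.01].

### API

Orientations are given as a unit quaternion [x, y, z, w].
In Python, from station import observe, camera, camera_info, finish_job, r gives the robot as it stands.
- The arm moves only by the tool play_rows, never from a script. Its argument "rows" is one flat list of numbers, 4 for each row, row after row: the shift along the tool's x, y, z in cm, then the turn about the tool's y in degrees. In form: [dx, dy, dz, roll, dx, dy, dz, roll, ...]. A call has 1 to 10 rows; each row shifts and turns the pose as measured when the row begins, along the tool's axes as they then stand; what a row does not reach is not made up. A row lasts 1/12 s, in which the tool goes at most 41.7 mm and 7.16 degrees, less where a joint would pass 70% of its speed; a pose out of reach is approached as far as the arm can. A call with a gripper value outside its range is refused whole. "gripper" is the opening, from 0 (shut) to 1 (fully open), set as the call begins (left out, the last holds). The fingers move at their own pace and stop on an object; "newtons" is the grip in N (left out, the last holds). Time passes only in rows, so rows that do not move let the fingers close. It gives the time, the measured TCP pose, the force and the opening at its end, in the units of the state.
- observe(): the state, without advancing time (a new reading comes with each control period).
- camera(name): name is "scene" or "top"; returns the picture (384x512x3 uint8, red, green, blue); there is no depth.
- camera_info(name): a dict with "intrinsics" (3x3 intrinsics, pixels), "dist_coeffs" ([k1, k2, p1, p2, k3] as OpenCV has them; the pictures are not rectified), "R" (3x3) and "t" (3): a world point X has camera coordinates R X + t. Camera axes: x right, y down, z forward; pixel columns grow to the right and rows downward; lengths in m; the calibration is good to about 2 mm. A picture is of the moment at which its call begins. camera_info takes no time and is no camera call.
- finish_job(): hands the job in, once; it reports no verdict.
The state is a dict: "time_s": time; "qpos": joint angles; "joint_vel": joint speeds; "effort": joint torques, N m; "tool_pos": TCP position; "eef_rot": TCP orientation; "wrist_force": force on the tool from outside, world axes, zero at the start; "torque": the same for the moment, N m; "finger_gap": opening from 0.0 (shut) to 1.0 (fully open).
Only numpy, scipy, OpenCV 4.12 (cv2) and the standard library are available. Lean on these libraries where they do the work, as an engineer would, in place of code of your own. Each camera call takes 0.05 s, during which the arm holds its last target.

### The job

Move the four small bottles from the carrier into the empty front row of the stock tray, one to a compartment, in the same order as the big stock bottles behind them: each small bottle stands directly in front of the big bottle of its own shape. Keep the small bottles upright all the way, and do not knock over or push out of place the stock bottles.

Things in the scene. Friction and masses are not known exactly. Their poses are not given: they have to be found in the camera images.
- carrier: Blue plastic carrier tray fixed on the bench nearest the robot, 84 mm (its x) by 324 mm (its y), turned up to 0.12 rad; origin at the centre of its underside. One row of four open compartments, 76 x 76 mm inside, centred at y = -120, -40, 40, 120 mm, a small bottle in each at the start. Floor 5 mm, wall tops 30 mm above the bench; walls 4 mm thick.
- stock_tray: Grey tray fixed beyond the carrier, x away from the robot, turned up to 0.12 rad, x -92 to 98, y -162 to 162 mm from its origin on the underside. Two rows of four compartments centred at y = -120, -40, 40, 120 mm: front (empty) at x = -50, 76 x 76 mm inside; back (stock bottles) at x = 50, 88 x 76 mm inside. Floor 5 mm, walls 30 mm above the bench; an 18 mm wide rib between the rows.
- small_round: Small 60 ml white plastic round narrow-neck bottle: body 40 mm diameter, straight-sided up to 55 mm, sloping shoulder, 25 mm cap, 80 mm tall. Orange cap. Origin at the centre of its base, z up. 45 to 91 g, standing loose in any one of the carrier's compartments, base 5 mm above the bench.
- small_square: Small 60 ml white plastic square bottle: body 38 x 38 mm, straight-sided up to 56 mm, 27 mm cap, 78 mm tall. Orange cap. Origin at the centre of its base, z up. 45 to 91 g, standing loose in any one of the carrier's compartments, base 5 mm above the bench. Sides roughly parallel to the carrier (within 0.2 rad).
- small_jar: Small 60 ml white plastic wide-mouth round jar: 46 mm diameter, lid 44 mm across and nearly as wide as the jar, 67 mm tall; straight-sided up to 50 mm. Orange cap. Origin at the centre of its base, z up. 45 to 91 g, standing loose in any one of the carrier's compartments, base 5 mm above the bench.
- small_oblong: Small 60 ml white plastic flat oblong bottle: body 54 mm long (its own x) by 30 mm thick (its own y), straight-sided up to 56 mm, 24 mm cap, 78 mm tall. Orange cap. Origin at the centre of its base, z up. 45 to 91 g, standing loose in any one of the carrier's compartments, base 5 mm above the bench. Sides roughly parallel to the carrier (within 0.2 rad).
- stock_round: Big stock bottle, 1.5 times the small one and of the same shape (round): 60 mm diameter, 120 mm tall; white plastic with orange cap. Origin at the centre of its base, z up. Loose, about 240 g, in any one of the four back-row compartments of the stock tray.
- stock_square: Big stock bottle, 1.5 times the small one and of the same shape (square): 57 x 57 mm, 117 mm tall; white plastic with orange cap. Origin at the centre of its base, z up. Loose, about 240 g, in any one of the four back-row compartments of the stock tray.
- stock_jar: Big stock bottle, 1.5 times the small one and of the same shape (jar): 69 mm diameter, lid nearly as wide, 101 mm tall; white plastic with orange cap. Origin at the centre of its base, z up. Loose, about 240 g, in any one of the four back-row compartments of the stock tray.
- stock_oblong: Big stock bottle, 1.5 times the small one and of the same shape (oblong): 81 x 45 mm, long side across the rows, 117 mm tall; white plastic with orange cap. Origin at the centre of its base, z up. Loose, about 240 g, in any one of the four back-row compartments of the stock tray.
There are look-alikes about, which are no part of the job. What is shaped like the stock_jar but black or red is not meant.

How it is judged:
By the outcome, as a careful person would: the job done as asked, in the order asked, and still so for the second after the job is handed in, with the robot touching nothing.
It also fails if it takes over 112 s, if anything falls off the work surface, if the arm or the gripper's body presses on something with over 40 N, if the wrist force passes 120 N, or if a joint passes its speed limit or range.

## Working session

There is one attempt and no reset: what is moved stays moved. The work goes in short steps, Python scripts to look and compute and a tool call to move; the robot and the scene stay as the last step left them, time stands still between calls to the robot, and variables do not carry over. Pictures are saved under pics/ and viewed, and the job is handed in when it is done.

Besides the shell and the picture viewer there is one more tool, called after "Emit:" in YAML: its name, and indented under it one key for each argument. play_rows: Moves the arm, as the interface text tells. Its arguments: {"type":"object","properties":{"rows":{"type":"array","items":{"type":"number"}},"gripper":{"type":"number"},"newtons":{"type":"number"}},"required":["rows"]}

```bash
ls; mkdir -p pics
python3 - <<'E'
from station import *
import cv2
for n in("scene","top"):
    cv2.imwrite(f"pics/{n}0.png",camera(n)[:,:,::-1]); i=camera_info(n); print(n,i)
print(observe(), r.grasp_offset)
E
```

```text
pics
scene {'intrinsics': array([[426.02631996,   0.        , 257.83957504],
       [  0.        , 426.02631996, 185.1313155 ],
       [  0.        ,   0.        ,   1.        ]]), 'dist_coeffs': array([-0.13554552,  0.        ,  0.        ,  0.        ,  0.        ]), 'R': array([[ 0.85886421,  0.51199599,  0.01457309],
       [ 0.33203354, -0.53486545, -0.77696376],
       [-0.39000768,  0.67214512, -0.62937663]]), 't': array([-0.5519921 , -0.20235536,  1.21946056])}
top {'intrinsics': array([[396.67472225,   0.        , 256.95792719],
       [  0.        , 396.67472225, 194.95161933],
       [  0.        ,   0.        ,   1.        ]]), 'dist_coeffs': array([0.00384226, 0.        , 0.        , 0.        , 0.        ]), 'R': array([[-2.15203358e-02, -9.99766342e-01, -2.03381477e-03],
       [-9.91826298e-01,  2.16052415e-02, -1.25752962e-01],
       [ 1.25767519e-01, -6.89054991e-04, -9.92059502e-01]]), 't': array([-0.00831729,  0.62693618,  0.90610419])}
{'time_s': 0.1, 'qpos': array([-1.30650685,  0.42664805,  0.07385989,  1.60656207, -0.03409909,
        1.11077482, -0.06709727]), 'joint_vel': array([-8.21608638e-04, -7.41632513e-04, -9.08589382e-04, -2.54191794e-03,
       -6.13388238e-04, -5.91964417e-05, -2.02237449e-04]), 'effort': array([ 8.01234331e-03, -9.37472677e+01,  3.67625222e+00, -4.55030787e+01,
       -4.88144893e-02,  1.68140192e-02,  6.20448486e-05]), 'tool_pos': array([0.27127532, 0.61765391, 0.20485171]), 'eef_rot': array([ 0.59229707,  0.38629664, -0.38693397, -0.59181179]), 'wrist_force': array([ 0.14000963, -0.07376055,  0.31367098]), 'torque': array([-0.0291981 ,  0.05880977, -0.04006757]), 'finger_gap': 1.00307438397096} 0.0188
```

View pics/scene0.png

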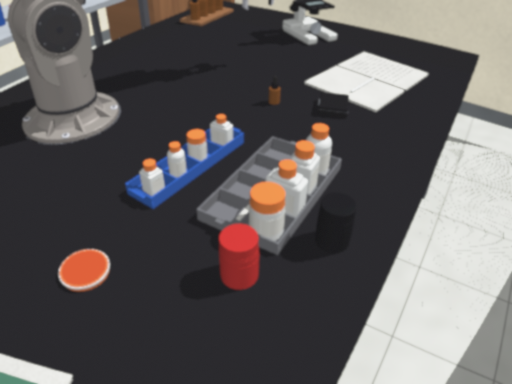

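View pics/top0.png

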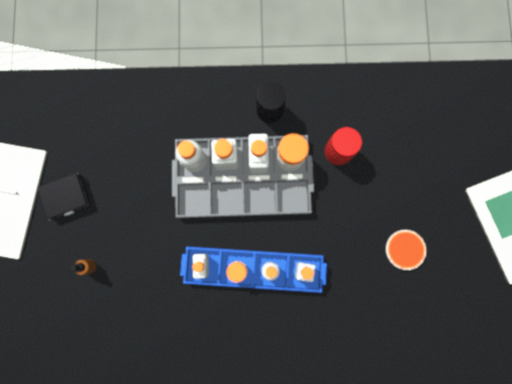

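Run:
```python
import cv2
t=cv2.imread("pics/top0.png");s=cv2.imread("pics/scene0.png")
cv2.imwrite("pics/t1.png",cv2.resize(t[120:300,165:345],None,fx=3.3,fy=3.3,interpolation=cv2.INTER_CUBIC))
cv2.imwrite("pics/s1.png",cv2.resize(s[105:255,120:350],None,fx=3.4,fy=3.4,interpolation=cv2.INTER_CUBIC))
```

```text
(no output)
```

View pics/t1.png

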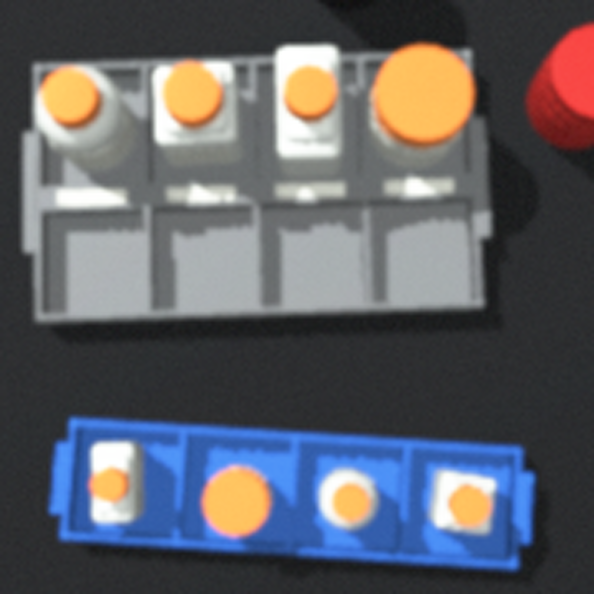

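View pics/s1.png

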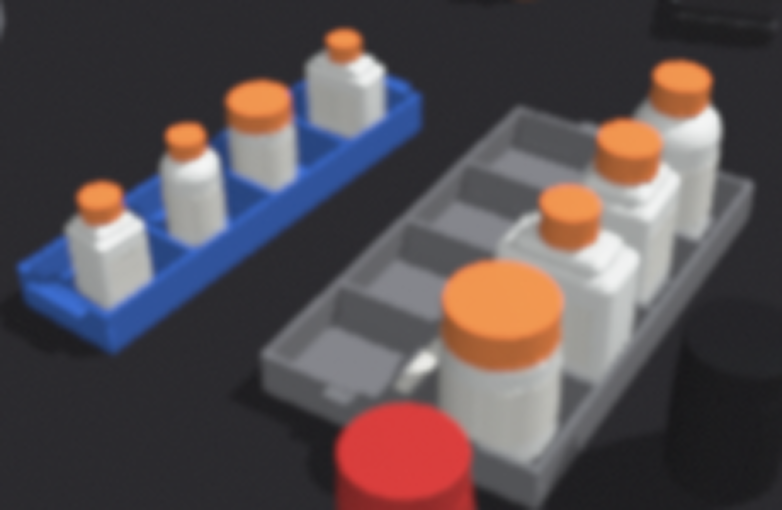

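```bash
cat > h.py <<'E'
import numpy as np, cv2
from station import *
I={n:camera_info(n) for n in("scene","top")}
def rays(n,px):
    i=I[n]; u=cv2.undistortPoints(np.array(px,float).reshape(-1,1,2),i["intrinsics"],i["dist_coeffs"])[:,0]
    d=np.c_[u,np.ones(len(u))]@i["R"]; return -i["R"].T@i["t"], d/np.linalg.norm(d,axis=1,keepdims=True)
def plane(n,px,z):
    c,d=rays(n,px); return c+d*((z-c[2])/d[:,2])[:,None]
def tri(a,b):
    c1,d1=rays("top",[a]);c2,d2=rays("scene",[b]);d1=d1[0];d2=d2[0]
    s=np.linalg.lstsq(np.c_[d1,-d2],c2-c1,rcond=None)[0]
    p=c1+d1*s[0];q=c2+d2*s[1];return (p+q)/2,np.linalg.norm(p-q)
def blobs(im,mask,amin):
    cs,_=cv2.findContours(mask.astype(np.uint8),cv2.RETR_EXTERNAL,cv2.CHAIN_APPROX_NONE)
    return [c for c in cs if cv2.contourArea(c)>amin]
def hsv(im): return cv2.cvtColor(im,cv2.COLOR_BGR2HSV)
def orange(im):
    h=hsv(im); return (h[...,0]>6)&(h[...,0]<20)&(h[...,1]>120)&(h[...,2]>90)
def blue(im):
    h=hsv(im); return (h[...,0]>100)&(h[...,0]<125)&(h[...,1]>120)&(h[...,2]>60)
E
python3 - <<'E'
from h import *
np.set_printoptions(precision=4,suppress=True)
for n in I:
    im=cv2.imread(f"pics/{n}0.png")
    print(n,-I[n]["R"].T@I[n]["t"])
    for c in blobs(im,orange(im),15):
        e=cv2.minAreaRect(c); print("cap",np.round(e[0],1),np.round(e[1],1),cv2.boundingRect(c))
    m=blue(im).astype(np.uint8); m[:, :120]=0
    for c in blobs(im,m,1000): 
        e=cv2.minAreaRect(c); print("blue",np.round(cv2.boxPoints(e),1).tolist())
E
```

```text
scene [ 1.0169 -0.6453  0.6183]
cap [ 83.  267.5] [35. 46.] (60, 250, 47, 36)
cap [267.  197.5] [31. 34.] (250, 182, 35, 32)
cap [287.  168.5] [17. 16.] (279, 160, 17, 18)
cap [148.5 164. ] [12. 13.] (142, 158, 14, 13)
cap [174. 146.] [10. 12.] (168, 141, 13, 11)
cap [304.  148.5] [19. 18.] (295, 139, 19, 20)
cap [195.  135.5] [15. 18.] (186, 128, 19, 16)
cap [320. 130.] [16. 18.] (311, 122, 19, 17)
cap [220.5 117.5] [ 9. 11.] (215, 113, 12, 10)
cap [274.5  94.5] [15. 11.] (269, 87, 12, 16)
cap [191.5  11.5] [23. 79.] (152, 0, 80, 24)
blue [[121.19999694824219, 184.1999969482422], [229.60000610351562, 111.9000015258789], [250.8000030517578, 143.8000030517578], [142.39999389648438, 216.10000610351562]]
top [ 0.5077 -0.0212  0.9777]
cap [306.8 272.8] [10.6  9.9] (301, 267, 12, 12)
cap [271.  271.5] [9.2 9.2] (266, 267, 11, 11)
cap [236.5 271.5] [18.4 18.4] (227, 263, 20, 19)
cap [198.  266.5] [9.2 9.2] (193, 262, 11, 10)
cap [ 82. 267.] [14. 12.] (76, 260, 13, 15)
cap [406.  249.5] [35. 34.] (389, 232, 35, 36)
cap [188.5 151.5] [11.3 15.3] (180, 142, 15, 17)
cap [258.9 148.2] [13.9 14.9] (252, 140, 15, 16)
cap [223.5 148. ] [18. 15.] (216, 139, 16, 19)
cap [292.5 148. ] [30.4 30.4] (278, 133, 32, 32)
blue [[178.1999969482422, 284.1000061035156], [180.6999969482422, 244.8000030517578], [328.1000061035156, 254.1999969482422], [325.6000061035156, 293.5]]
```

Run:
```python
from h import *
np.set_printoptions(precision=4,suppress=True)
T=lambda p:(np.array(p)+.5)/3.3-.5+[165,120]
S=lambda p:(np.array(p)+.5)/3.4-.5+[120,105]
caps=dict(oblong=((198,266.5),(220.5,117.5)),jar=((236.5,271.5),(195,135.5)),round=((271,271.5),(174,146)),square=((306.8,272.8),(148.5,164)),
 sround=((186.5,149.5),(320,130)),ssquare=((223.5,148),(304,148.5)),soblong=((258.9,148.2),(287,168.5)),sjar=((292.5,148),(267,197.5)))
for k,(a,b) in caps.items(): print(k,*tri(a,b))
print("corners")
for k,a,b in (("sBR",(484,305),(262,355)),("sBL",(37,321),(520,107)),("sTL",(35,65),(753,185)),("sTR",(470,50),(537,490)),("cBR",(518,570),(20,268)),("cTR",(522,447),(112,320)),("cTL",(70,418),(420,95))):
    print(k,*tri(T(a),S(b)),plane("top",[T(a)],.03)[0][:2],plane("scene",[S(b)],.03)[0][:2])
print("cBL",plane("top",[T((60,541))],.03))
```

```text
oblong [0.4638 0.1136 0.0782] 0.0009701202821017314
jar [0.4494 0.0278 0.0664] 0.0010652080803090717
round [ 0.4491 -0.0494  0.0798] 0.00013321419390034507
square [ 0.4441 -0.1295  0.0772] 0.000478687066312784
sround [0.723  0.1331 0.1163] 0.0021686915104101603
ssquare [0.7243 0.0505 0.1141] 0.0001724323635009627
soblong [ 0.7239 -0.0278  0.1105] 0.0022048680103221425
sjar [ 0.7254 -0.1058  0.0924] 0.0017681472595430883
corners
sBR [ 0.5845 -0.1505  0.0296] 0.0021606549075870876 [ 0.5837 -0.1511] [ 0.5856 -0.1501]
sBL [0.5805 0.1743 0.0293] 0.0032933312961534976 [0.5791 0.1732] [0.5822 0.1746]
sTL [0.7703 0.176  0.0283] 0.0006008795211315516 [0.7696 0.1755] [0.7713 0.1739]
sTR [ 0.7762 -0.1499  0.0196] 0.0015910184957548983 [ 0.7739 -0.1481] [ 0.7798 -0.1591]
cBR [ 0.3966 -0.1667  0.0286] 0.0038782790361568883 [ 0.3954 -0.1679] [ 0.3998 -0.1668]
cTR [ 0.4827 -0.1733  0.0278] 0.004137412252492171 [ 0.4813 -0.1744] [ 0.4865 -0.1739]
cTL [0.5089 0.1493 0.0297] 0.000105086275719018 [0.5088 0.1492] [0.5092 0.1489]
cBL [[0.4224 0.1562 0.03  ]]
```

```bash
cat >> h.py <<'E'
from scipy.spatial.transform import Rotation as Ro
def goto(x,y,z,yaw):
    """tool x wanted at angle yaw from world +y (mod 180)"""
    o=observe(); M=Ro.from_quat(o["eef_rot"]).as_matrix(); p=o["tool_pos"]
    a=np.arctan2(M[1,0],M[0,0]); w=np.pi/2+yaw
    d=(w-a+np.pi/2)%np.pi-np.pi/2
    # roll about tool y (down): positive roll lowers world angle
    print("t %.2f p"%o["time_s"],np.round(p,4),"xang %.2f"%np.degrees(a-np.pi/2),"gap %.3f"%o["finger_gap"],"F",np.round(o["wrist_force"],1),"q7 %.2f"%o["qpos"][6])
    print(" tilt",np.round(M[:,1],3)," tool shift cm",np.round(M.T@(np.array([x,y,z])-p)*100,2),"roll deg %.2f"%(np.degrees(d)*np.sign(M[2,1])), "alt %.2f"%((np.degrees(d)-180*np.sign(d))*np.sign(M[2,1])))
E
python3 - <<'E'
from h import *
im=cv2.imread("pics/top0.png")
goto(.464,.1136,.2,-.083)
# yaw of white bodies: square and oblong
h=hsv(im); 
for n,(x0,x1) in dict(oblong=(188,214),square=(292,320)).items():
    m=((h[...,1]<60)&(h[...,2]>110))|orange(im); m=m.astype(np.uint8); k=np.zeros_like(m);k[252:288,x0:x1]=m[252:288,x0:x1]
    c=max(blobs(im,k,50),key=cv2.contourArea); P=plane("top",c[:,0],.062)[:,:2]
    print(n,cv2.minAreaRect((P*1000).astype(np.float32)))
E
```

```text
t 0.10 p [0.2713 0.6177 0.2049] xang -23.71 gap 1.003 F [ 0.1 -0.1  0.3] q7 -0.07
 tilt [-0.    -0.001 -1.   ]  tool shift cm [-38.4    0.53 -37.91] roll deg -18.95 alt 161.05
oblong ((464.9183349609375, 112.36175537109375), (34.16592025756836, 51.96489334106445), 89.68429565429688)
square ((445.47222900390625, -127.28941345214844), (41.82197570800781, 38.62416458129883), 80.79176330566406)
```

Emit:
play_rows:
  rows: [-2,0,-2,-2,-2,0,-2,-2,-2,0,-2,-2,-2,0,-2,-2,-2,0,-2,-2,-2,0,-2,-2,-2,0,-2,-2,-2,0,-2,-2,-2,0,-2,-2,-2,0,-2,-2]
  gripper: 0.75

```text
time_s: 0.93
tool_pos: [0.4132, 0.3689, 0.2007]
eef_rot: [0.509, 0.488, -0.493, -0.509]
wrist_force: [0.4, -0.2, -0.1]
finger_gap: 0.749
```

```bash
python3 -c "
from h import *
goto(.464,.1135,.15,-.01)"
```

```text
t 0.93 p [0.4132 0.3689 0.2007] xang -2.19 gap 0.749 F [ 0.4 -0.2 -0.1] q7 0.72
 tilt [-0.005 -0.005 -1.   ]  tool shift cm [-25.3    5.18  -6.08] roll deg -1.62 alt 178.38
```

Emit:
play_rows:
  rows: [-2.5,0.4,-0.6,0,-2.5,0.5,-0.6,0,-2.5,0.5,-0.6,0,-2.5,0.5,-0.6,0,-2.5,0.5,-0.6,-1.5,-2.5,0.5,-0.6,0,-2.5,0.5,-0.6,0,-2.5,0.5,-0.6,0,-2.5,0.5,-0.6,0,-2.5,0.5,-0.6,0]

```text
time_s: 1.77
tool_pos: [0.4696, 0.1034, 0.1502]
eef_rot: [-0.502, -0.495, 0.5, 0.502]
wrist_force: [-0.6, 0.5, 0.4]
finger_gap: 0.749
```

```bash
python3 -c "
from h import *
goto(.464,.1135,.036,-.01)
I0=camera('top')[:,:,::-1];cv2.imwrite('pics/t2.png',cv2.resize(I0[100:320,130:350],None,fx=2.5,fy=2.5))"
```

```text
t 1.77 p [0.4696 0.1034 0.1502] xang -0.57 gap 0.749 F [-0.6  0.5  0.4] q7 1.27
 tilt [-0.006 -0.005 -1.   ]  tool shift cm [ 1.06 11.42  0.51] roll deg 0.01 alt -179.99
```

View pics/t2.png

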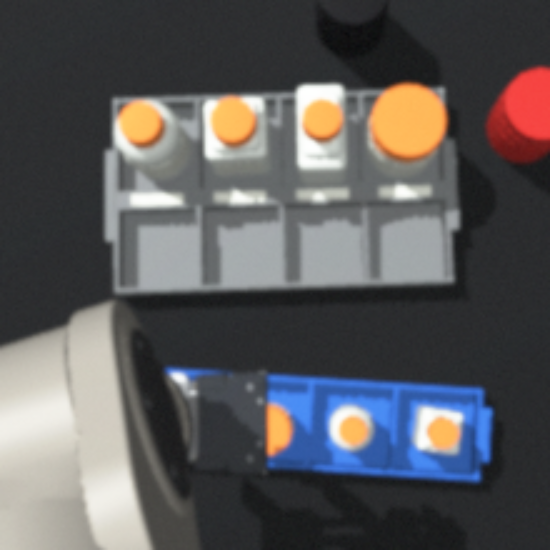

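Emit:
play_rows:
  rows: [0.5,1,0.25,0,0.5,1,0.25,0,0,1,0,0,0,0,0,0,0,0,0,0]

```text
time_s: 2.23
tool_pos: [0.4643, 0.1064, 0.1168]
eef_rot: [0.505, 0.491, -0.499, -0.504]
wrist_force: [0.4, -0.1, -0.4]
finger_gap: 0.752
```

```bash
python3 -c "
from h import *
goto(.464,.1135,.036,-.01)"
```

```text
t 2.23 p [0.4643 0.1064 0.1168] xang -1.06 gap 0.752 F [ 0.4 -0.1 -0.4] q7 1.26
 tilt [-0.008 -0.008 -1.   ]  tool shift cm [ 0.78  8.07 -0.01] roll deg -0.48 alt 179.52
```

Emit:
play_rows:
  rows: [0.4,1,0,0,0.4,1,0,0,0,1,0,0,0,1,0,0,0,1,0,0,0,0,0,0,0,0,0,0]

```text
time_s: 2.82
tool_pos: [0.4641, 0.1187, 0.0617]
eef_rot: [0.503, 0.493, -0.5, -0.503]
wrist_force: [0.5, 0.1, -0.2]
finger_gap: 0.748
```

```bash
python3 -c "
from h import *
goto(.464,.1135,.036,-.01)"
```

```text
t 2.82 p [0.4641 0.1187 0.0617] xang -0.77 gap 0.748 F [ 0.5  0.1 -0.2] q7 1.28
 tilt [-0.007 -0.008 -1.   ]  tool shift cm [-0.5   2.57 -0.01] roll deg -0.20 alt 179.80
```

Emit:
play_rows:
  rows: [-0.4,0.8,0,0,0,0.8,0,0,0,0.6,0,0,0,0,0,0,0,0,0,0]

```text
time_s: 3.23
tool_pos: [0.4644, 0.1148, 0.0379]
eef_rot: [0.503, 0.493, -0.5, -0.503]
wrist_force: [-0.5, -0.5, 0.9]
finger_gap: 0.75
```

```bash
python3 -c "
from h import *
goto(.464,.1135,.036,-.01)"
```

```text
t 3.23 p [0.4644 0.1148 0.0379] xang -0.74 gap 0.750 F [-0.5 -0.5  0.9] q7 1.30
 tilt [-0.006 -0.007 -1.   ]  tool shift cm [-0.13  0.19  0.04] roll deg -0.17 alt 179.83
```

Emit:
play_rows:
  rows: [-0.1,0.2,0,0,0,0,0,0,0,0,0,0,0,0,0,0,0,0,0,0,0,0,0,0,0,0,0,0,0,0,0,0]
  gripper: 0.0
  newtons: 15

```text
time_s: 3.9
tool_pos: [0.4651, 0.1139, 0.0367]
eef_rot: [0.504, 0.494, -0.499, -0.503]
wrist_force: [0.2, -0.3, -1.0]
finger_gap: 0.322
```

```bash
python3 -c "
from h import *
goto(.464,.1135,.036,-.01)"
```

```text
t 3.90 p [0.4651 0.1139 0.0367] xang -0.76 gap 0.322 F [ 0.2 -0.3 -1. ] q7 1.31
 tilt [-0.005 -0.006 -1.   ]  tool shift cm [-0.04  0.07  0.11] roll deg -0.18 alt 179.82
```

Emit:
play_rows:
  rows: [0,-1,0,0,0,-1.5,0,0,0,-1.5,0,0,0,-1.5,0,0,0,-1.5,0,0,0,-1.5,0,0,0,-1,0,0,0,0,0,0]

```text
time_s: 4.57
tool_pos: [0.4647, 0.1135, 0.14]
eef_rot: [0.504, 0.493, -0.5, -0.503]
wrist_force: [-0.2, -0.5, -0.7]
finger_gap: 0.322
```

```bash
python3 -c "
from h import *
goto(.6246,-.0282,.14,.014)"
```

```text
t 4.57 p [0.4647 0.1135 0.14  ] xang -0.82 gap 0.322 F [-0.2 -0.5 -0.7] q7 1.24
 tilt [-0.006 -0.007 -1.   ]  tool shift cm [-1.394e+01  1.000e-02 -1.620e+01] roll deg -1.62 alt 178.38
```

Emit:
play_rows:
  rows: [-0.8,0,-1,0,-1.6,0,-1.8,0,-1.8,0,-2,0,-1.8,0,-2,-1,-1.8,0,-2,-0.5,-1.8,0,-2,0,-1.8,0,-2,0,-1.2,0,-1.6,0,-0.6,0,-0.8,0,0,0,0,0]

```text
time_s: 5.4
tool_pos: [0.6209, -0.0237, 0.1394]
eef_rot: [-0.495, -0.501, 0.508, 0.496]
wrist_force: [-0.8, 0.5, -0.9]
finger_gap: 0.317
```

```bash
python3 -c "
from h import *
goto(.6246,-.0282,.14,.014)"
```

```text
t 5.40 p [ 0.6209 -0.0237  0.1394] xang 1.03 gap 0.317 F [-0.8  0.5 -0.9] q7 1.66
 tilt [-0.007 -0.007 -1.   ]  tool shift cm [-0.46 -0.05 -0.36] roll deg 0.23 alt -179.77
```

Emit:
play_rows:
  rows: [-0.3,0,-0.3,0,-0.1,0.8,-0.1,0,0,1.2,0,0,0,1.5,0,0,0,1.5,0,0,0,1.2,0,0,0,0.8,0,0,0,0.4,0,0,0,0,0,0,0,0,0,0]

```text
time_s: 6.23
tool_pos: [0.6189, -0.0222, 0.0569]
eef_rot: [-0.492, -0.502, 0.51, 0.496]
wrist_force: [-1.0, 0.1, 0.3]
finger_gap: 0.321
```

```bash
python3 -c "
from h import *
goto(.6246,-.0282,.037,.014)
I0=camera('scene')[:,:,::-1];cv2.imwrite('pics/s2.png',cv2.resize(I0[60:280,120:360],None,fx=3,fy=2.7))
I0=camera('top')[:,:,::-1];cv2.imwrite('pics/t3.png',cv2.resize(I0[100:300,150:350],None,fx=2.8,fy=2.8))"
```

```text
t 6.23 p [ 0.6189 -0.0222  0.0569] xang 1.36 gap 0.321 F [-1.   0.1  0.3] q7 1.70
 tilt [-0.011 -0.004 -1.   ]  tool shift cm [-0.61  1.99 -0.58] roll deg 0.55 alt -179.45
```

View pics/s2.png

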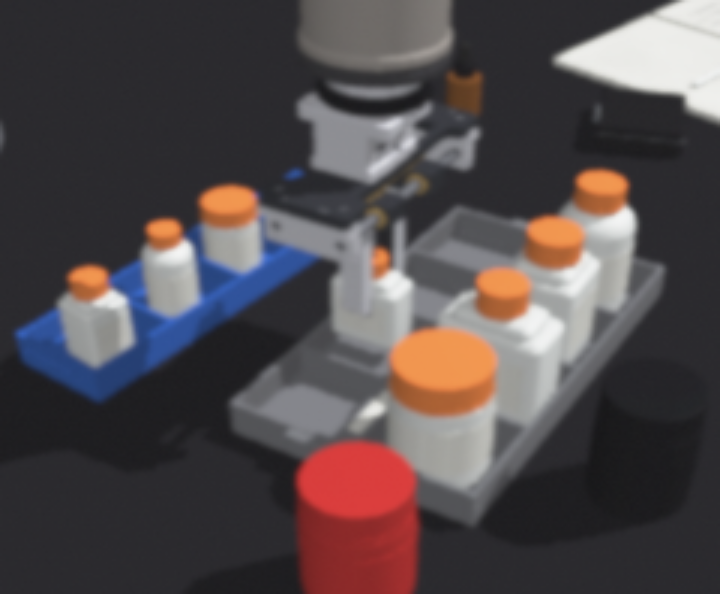

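View pics/t3.png

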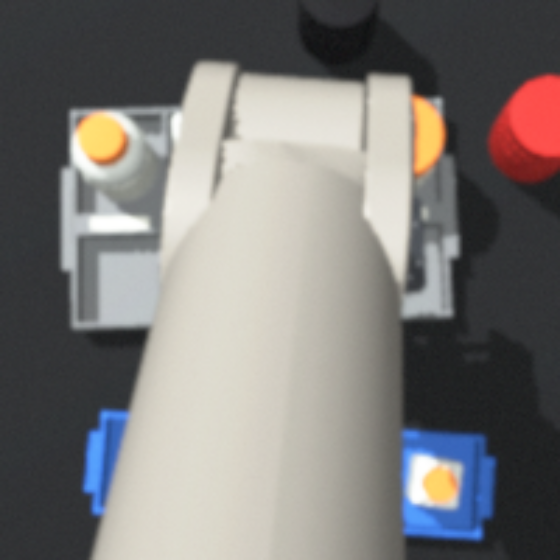

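Emit:
play_rows:
  rows: [-0.3,0.2,-0.3,0,-0.2,0.5,-0.2,0,-0.1,0.5,-0.1,0,0,0.4,0,0,0,0.2,0,0,0,0,0,0,0,0,0,0]

```text
time_s: 6.92
tool_pos: [0.6274, -0.0294, 0.0392]
eef_rot: [-0.493, -0.503, 0.509, 0.495]
wrist_force: [-0.4, 0.0, -2.0]
finger_gap: 0.318
```

```bash
python3 -c "
from h import *
goto(.6246,-.0282,.037,.014)"
```

```text
t 6.92 p [ 0.6274 -0.0294  0.0392] xang 1.31 gap 0.318 F [-0.4  0.  -2. ] q7 1.72
 tilt [-0.007 -0.004 -1.   ]  tool shift cm [0.13 0.22 0.27] roll deg 0.51 alt -179.49
```

Emit:
play_rows:
  rows: [0.1,0.1,0.2,0,0,0.1,0,0,0,0.1,0,0,0,0,0,0,0,0,0,0]

```text
time_s: 7.33
tool_pos: [0.6255, -0.028, 0.0369]
eef_rot: [-0.494, -0.503, 0.508, 0.495]
wrist_force: [0.6, 0.1, -0.6]
finger_gap: 0.323
```

```bash
python3 -c "
from h import *
goto(.6246,-.0282,.037,.014)"
```

```text
t 7.33 p [ 0.6255 -0.028   0.0369] xang 1.33 gap 0.323 F [ 0.6  0.1 -0.6] q7 1.71
 tilt [-0.006 -0.004 -1.   ]  tool shift cm [-0.02 -0.01  0.09] roll deg 0.52 alt -179.48
```

Emit:
play_rows:
  rows: [0,0,0,0,0,0,0,0,0,0,0,0,0,0,0,0,0,0,0,0]
  gripper: 0.6

```text
time_s: 7.75
tool_pos: [0.6257, -0.0279, 0.0371]
eef_rot: [-0.494, -0.503, 0.508, 0.495]
wrist_force: [0.2, 0.1, -0.6]
finger_gap: 0.594
```

Emit:
play_rows:
  rows: [0,-0.8,0,0,0,-1.5,0,0,0,-2,0,0,0,-2,0,0,0,-2,0,0,0,-1.5,0,0,0,-0.8,0,0,0,0,0,0]

```text
time_s: 8.42
tool_pos: [0.6256, -0.028, 0.1504]
eef_rot: [-0.494, -0.503, 0.508, 0.495]
wrist_force: [0.6, -0.5, -0.1]
finger_gap: 0.595
```

```bash
python3 -c "
from h import *
goto(.4494,.0278,.13,-.083)"
```

```text
t 8.42 p [ 0.6256 -0.028   0.1504] xang 1.29 gap 0.595 F [ 0.6 -0.5 -0.1] q7 1.67
 tilt [-0.007 -0.004 -1.   ]  tool shift cm [ 5.98  2.15 17.47] roll deg 6.05 alt -173.95
```

Emit:
play_rows:
  rows: [0.3,0,1,0,0.7,0,2,1,0.8,0,2.3,1,0.8,0,2.3,1,0.8,0.3,2.3,1,0.8,0.4,2.3,1,0.8,0.5,2.2,0,0.5,0.5,1.6,0,0.2,0.3,0.8,0,0,0,0,0]
  gripper: 0.72

```text
time_s: 9.25
tool_pos: [0.4416, 0.0349, 0.1227]
eef_rot: [-0.514, -0.476, 0.489, 0.519]
wrist_force: [0.9, -0.3, 0.2]
finger_gap: 0.723
```

```bash
python3 -c "
from h import *
goto(.4494,.0278,.036,-.05)"
```

```text
t 9.25 p [0.4416 0.0349 0.1227] xang -3.92 gap 0.723 F [ 0.9 -0.3  0.2] q7 1.35
 tilt [-0.017 -0.007 -1.   ]  tool shift cm [-0.59  8.66 -0.98] roll deg -1.05 alt 178.95
```

Emit:
play_rows:
  rows: [-0.3,0.5,-0.5,0,-0.2,1,-0.3,0,0,1.4,0,0,0,1.4,0,0,0,1,0,0,0,0.5,0,0,0,0,0,0,0,0,0,0]

```text
time_s: 9.92
tool_pos: [0.4555, 0.0239, 0.0579]
eef_rot: [-0.517, -0.475, 0.488, 0.519]
wrist_force: [-0.1, -0.2, -0.3]
finger_gap: 0.721
```

```bash
python3 -c "
from h import *
goto(.4494,.0278,.036,-.05)"
```

```text
t 9.92 p [0.4555 0.0239 0.0579] xang -4.14 gap 0.721 F [-0.1 -0.2 -0.3] q7 1.43
 tilt [-0.015 -0.01  -1.   ]  tool shift cm [0.36 2.2  0.61] roll deg -1.28 alt 178.72
```

Emit:
play_rows:
  rows: [0.2,0.3,0.3,0,0.1,0.6,0.2,0,0,0.6,0,0,0,0.4,0,0,0,0.2,0,0,0,0,0,0,0,0,0,0]

```text
time_s: 10.5
tool_pos: [0.4515, 0.0274, 0.0358]
eef_rot: [-0.517, -0.476, 0.487, 0.519]
wrist_force: [-1.1, -0.1, -0.4]
finger_gap: 0.723
```

```bash
python3 -c "
from h import *
goto(.4494,.0278,.035,-.05)"
```

```text
t 10.50 p [0.4515 0.0274 0.0358] xang -4.15 gap 0.723 F [-1.1 -0.1 -0.4] q7 1.44
 tilt [-0.013 -0.009 -1.   ]  tool shift cm [0.03 0.08 0.21] roll deg -1.29 alt 178.71
```

Emit:
play_rows:
  rows: [0,0,0.2,0,0,0,0,0,0,0,0,0,0,0,0,0,0,0,0,0,0,0,0,0,0,0,0,0]
  gripper: 0.0

```text
time_s: 11.08
tool_pos: [0.4498, 0.0277, 0.0366]
eef_rot: [-0.517, -0.476, 0.487, 0.518]
wrist_force: [-1.0, 0.2, -0.2]
finger_gap: 0.488
```

Emit:
play_rows:
  rows: [0,-1,0,0,0,-1.5,0,0,0,-1.5,0,0,0,-1.5,0,0,0,-1.5,0,0,0,-1.5,0,0,0,-1,0,0,0,0,0,0]

```text
time_s: 11.75
tool_pos: [0.4501, 0.0274, 0.1399]
eef_rot: [-0.518, -0.475, 0.487, 0.519]
wrist_force: [-0.3, -0.7, -0.6]
finger_gap: 0.484
```

```bash
python3 -c "
from h import *
goto(.6257,-.1082,.13,.014)"
```

```text
t 11.75 p [0.4501 0.0274 0.1399] xang -4.25 gap 0.484 F [-0.3 -0.7 -0.6] q7 1.35
 tilt [-0.013 -0.01  -1.   ]  tool shift cm [-12.21   0.89 -18.53] roll deg -5.05 alt 174.95
```

Emit:
play_rows:
  rows: [-0.6,0,-1,-1,-1.3,0,-2,-1,-1.5,0,-2.3,-1,-1.5,0,-2.3,-1,-1.5,0,-2.3,-1,-1.5,0,-2.3,0,-1.5,0,-2.3,0,-1.2,0,-1.8,0,-0.6,0,-1,0,0,0,0,0]

```text
time_s: 12.58
tool_pos: [0.6272, -0.0915, 0.1376]
eef_rot: [-0.493, -0.5, 0.511, 0.496]
wrist_force: [-0.2, 0.4, -0.7]
finger_gap: 0.487
```

```bash
python3 -c "
from h import *
goto(.6257,-.1082,.037,.014)"
```

```text
t 12.58 p [ 0.6272 -0.0915  0.1376] xang 1.24 gap 0.487 F [-0.2  0.4 -0.7] q7 1.79
 tilt [-0.014 -0.009 -1.   ]  tool shift cm [-1.58 10.08  0.04] roll deg 0.43 alt -179.57
```

Emit:
play_rows:
  rows: [-0.6,0,0,0,-0.6,0.5,0,0,-0.3,1,0,0,0,1.3,0,0,0,1.3,0,0,0,1,0,0,0,0.5,0,0,0,0,0,0,0,0,0,0]

```text
time_s: 13.33
tool_pos: [0.6212, -0.1063, 0.0738]
eef_rot: [-0.492, -0.499, 0.512, 0.497]
wrist_force: [0.2, 0.0, -0.2]
finger_gap: 0.485
```

```bash
python3 -c "
from h import *
goto(.6257,-.1082,.037,.014)"
```

```text
t 13.33 p [ 0.6212 -0.1063  0.0738] xang 1.29 gap 0.485 F [ 0.2  0.  -0.2] q7 1.84
 tilt [-0.019 -0.008 -1.   ]  tool shift cm [-0.17  3.67 -0.52] roll deg 0.49 alt -179.51
```

Emit:
play_rows:
  rows: [-0.1,0.4,-0.2,0,-0.1,0.8,-0.2,0,0,0.8,-0.1,0,0,0.8,0,0,0,0.5,0,0,0,0.2,0,0,0,0,0,0,0,0,0,0]

```text
time_s: 14.0
tool_pos: [0.6273, -0.1083, 0.0363]
eef_rot: [-0.492, -0.5, 0.512, 0.496]
wrist_force: [-2.5, 0.5, 6.6]
finger_gap: 0.488
```

```bash
python3 -c "
from h import *
goto(.6257,-.1082,.037,.014)"
```

```text
t 14.00 p [ 0.6273 -0.1083  0.0363] xang 1.33 gap 0.488 F [-2.5  0.5  6.6] q7 1.86
 tilt [-0.017 -0.008 -1.   ]  tool shift cm [ 0.01 -0.07  0.16] roll deg 0.53 alt -179.47
```

Emit:
play_rows:
  rows: [0,-0.05,0,0,0,0,0,0,0,0,0,0,0,0,0,0,0,0,0,0]
  gripper: 0.68

```text
time_s: 14.42
tool_pos: [0.6276, -0.1084, 0.0372]
eef_rot: [-0.492, -0.5, 0.512, 0.496]
wrist_force: [0.9, 0.0, 0.4]
finger_gap: 0.68
```

Emit:
play_rows:
  rows: [0,-0.8,0,0,0,-1.5,0,0,0,-2,0,0,0,-2,0,0,0,-2,0,0,0,-1.5,0,0,0,-0.8,0,0,0,0,0,0]

```text
time_s: 15.08
tool_pos: [0.6286, -0.1079, 0.1507]
eef_rot: [-0.492, -0.499, 0.512, 0.497]
wrist_force: [-0.1, -0.8, 0.2]
finger_gap: 0.68
```

```bash
python3 -c "
from h import *
goto(.4491,-.0494,.13,-.05)"
```

```text
t 15.08 p [ 0.6286 -0.1079  0.1507] xang 1.28 gap 0.680 F [-0.1 -0.8  0.2] q7 1.82
 tilt [-0.017 -0.008 -1.   ]  tool shift cm [ 6.27  2.33 17.78] roll deg 4.14 alt -175.86
```

Emit:
play_rows:
  rows: [0.3,0,1,0,0.6,0,2,1,0.7,0,2.2,1,0.7,0,2.2,1,0.7,0.3,2.2,1,0.7,0.3,2.2,0,0.7,0.3,2,0,0.4,0.3,1.4,0,0.2,0.2,0.7,0,0,0,0,0]
  gripper: 0.65

```text
time_s: 15.92
tool_pos: [0.453, -0.0518, 0.1304]
eef_rot: [-0.508, -0.478, 0.496, 0.517]
wrist_force: [-0.8, -0.1, 0.5]
finger_gap: 0.648
```

```bash
python3 -c "
from h import *
goto(.4491,-.0494,.037,-.04)
I0=camera('scene')[:,:,::-1];cv2.imwrite('pics/s3.png',cv2.resize(I0[60:280,120:360],None,fx=3,fy=2.7))
"
```

```text
t 15.92 p [ 0.453  -0.0518  0.1304] xang -2.87 gap 0.648 F [-0.8 -0.1  0.5] q7 1.58
 tilt [-0.028 -0.008 -1.   ]  tool shift cm [0.31 9.34 0.15] roll deg -0.58 alt 179.42
```

View pics/s3.png

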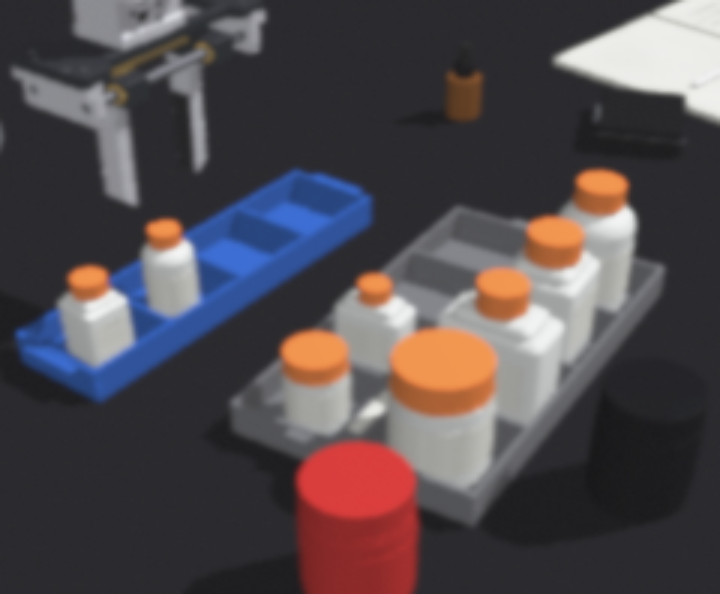

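Emit:
play_rows:
  rows: [0.1,0.5,0,0,0.1,1,0,0,0,1.4,0,0,0,1.4,0,0,0,1.2,0,0,0,0.8,0,0,0,0.4,0,0,0,0,0,0,0,0,0,0]

```text
time_s: 16.72
tool_pos: [0.4571, -0.0527, 0.0561]
eef_rot: [-0.509, -0.477, 0.496, 0.516]
wrist_force: [0.3, -0.1, -0.4]
finger_gap: 0.65
```

```bash
python3 -c "
from h import *
goto(.4491,-.0494,.037,-.04)"
```

```text
t 16.72 p [ 0.4571 -0.0527  0.0561] xang -3.00 gap 0.650 F [ 0.3 -0.1 -0.4] q7 1.65
 tilt [-0.027 -0.012 -1.   ]  tool shift cm [0.32 1.92 0.76] roll deg -0.70 alt 179.30
```

Emit:
play_rows:
  rows: [0.15,0.3,0.3,0,0.1,0.5,0.3,0,0,0.5,0.1,0,0,0.3,0,0,0,0.1,0,0,0,0,0,0,0,0,0,0]

```text
time_s: 17.3
tool_pos: [0.4503, -0.0495, 0.039]
eef_rot: [-0.51, -0.478, 0.495, 0.516]
wrist_force: [0.7, -0.8, 0.5]
finger_gap: 0.65
```

```bash
python3 -c "
from h import *
goto(.4491,-.0494,.037,-.04)"
```

```text
t 17.30 p [ 0.4503 -0.0495  0.039 ] xang -2.98 gap 0.650 F [ 0.7 -0.8  0.5] q7 1.65
 tilt [-0.023 -0.011 -1.   ]  tool shift cm [0.01 0.2  0.11] roll deg -0.69 alt 179.31
```

Emit:
play_rows:
  rows: [0,0.2,0.1,0,0,0,0,0,0,0,0,0,0,0,0,0,0,0,0,0,0,0,0,0,0,0,0,0]
  gripper: 0.0

```text
time_s: 17.88
tool_pos: [0.4496, -0.0496, 0.0373]
eef_rot: [-0.51, -0.478, 0.495, 0.516]
wrist_force: [0.2, 1.0, -0.1]
finger_gap: 0.422
```

Emit:
play_rows:
  rows: [0,-1,0,0,0,-1.5,0,0,0,-1.5,0,0,0,-1.5,0,0,0,-1.5,0,0,0,-1.5,0,0,0,-1,0,0,0,0,0,0]

```text
time_s: 18.55
tool_pos: [0.451, -0.0496, 0.1406]
eef_rot: [-0.511, -0.477, 0.495, 0.516]
wrist_force: [0.7, 0.0, -1.2]
finger_gap: 0.423
```

```bash
python3 -c "
from h import *
goto(.6223,.1318,.14,.014)"
```

```text
t 18.55 p [ 0.451  -0.0496  0.1406] xang -3.10 gap 0.423 F [ 0.7  0.  -1.2] q7 1.55
 tilt [-0.024 -0.012 -1.   ]  tool shift cm [ 19.03  -0.56 -16.12] roll deg -3.90 alt 176.10
```

Emit:
play_rows:
  rows: [1,0,-0.8,-1,2,0,-1.7,-1,2.5,0,-2.1,-1,2.5,0,-2.1,-0.8,2.5,0,-2.1,0,2.5,0,-2.1,0,2.2,0,-2,0,1.6,0,-1.4,0,0.8,0,-0.7,0,0,0,0,0]

```text
time_s: 19.38
tool_pos: [0.6072, 0.1402, 0.1303]
eef_rot: [-0.49, -0.496, 0.514, 0.499]
wrist_force: [-0.4, 0.1, 0.1]
finger_gap: 0.423
```

```bash
python3 -c "
from h import *
goto(.6223,.1318,.037,.014)"
```

```text
t 19.38 p [0.6072 0.1402 0.1303] xang 1.20 gap 0.423 F [-0.4  0.1  0.1] q7 1.39
 tilt [-0.027 -0.01  -1.   ]  tool shift cm [-0.79  9.3  -1.74] roll deg 0.40 alt -179.60
```

Emit:
play_rows:
  rows: [-0.4,0,-0.8,0,-0.3,0.5,-0.6,0,0,1,-0.3,0,0,1.2,0,0,0,1,0,0,0,0.6,0,0,0,0,0,0,0,0,0,0]

```text
time_s: 20.05
tool_pos: [0.6213, 0.126, 0.0802]
eef_rot: [-0.491, -0.493, 0.515, 0.501]
wrist_force: [0.4, 0.1, -0.9]
finger_gap: 0.422
```

```bash
python3 -c "
from h import *
goto(.6223,.1318,.037,.014)"
```

```text
t 20.05 p [0.6213 0.126  0.0802] xang 0.91 gap 0.422 F [ 0.4  0.1 -0.9] q7 1.44
 tilt [-0.031 -0.012 -0.999]  tool shift cm [ 0.63  4.31 -0.25] roll deg 0.11 alt -179.89
```

Emit:
play_rows:
  rows: [0.3,0.4,-0.1,0,0.2,0.8,-0.1,0,0,1,0,0,0,0.9,0,0,0,0.6,0,0,0,0.3,0,0,0,0,0,0,0,0,0,0]

```text
time_s: 20.72
tool_pos: [0.6226, 0.1321, 0.0369]
eef_rot: [-0.491, -0.494, 0.514, 0.5]
wrist_force: [-3.0, -0.6, 10.6]
finger_gap: 0.422
```

```bash
python3 -c "
from h import *
goto(.6223,.1318,.037,.014)"
```

```text
t 20.72 p [0.6226 0.1321 0.0369] xang 0.97 gap 0.422 F [-3.  -0.6 10.6] q7 1.44
 tilt [-0.03  -0.011 -1.   ]  tool shift cm [-0.03 -0.01  0.03] roll deg 0.17 alt -179.83
```

Emit:
play_rows:
  rows: [0,-0.05,0,0,0,0,0,0,0,0,0,0,0,0,0,0,0,0,0,0]
  gripper: 0.65

```text
time_s: 21.13
tool_pos: [0.6228, 0.132, 0.0373]
eef_rot: [-0.491, -0.494, 0.514, 0.5]
wrist_force: [0.7, 0.9, -0.6]
finger_gap: 0.644
```

Emit:
play_rows:
  rows: [0,-0.8,0,0,0,-1.5,0,0,0,-2,0,0,0,-2,0,0,0,-2,0,0,0,-1.5,0,0,0,-0.8,0,0,0,0,0,0]

```text
time_s: 21.8
tool_pos: [0.6255, 0.1326, 0.1506]
eef_rot: [-0.491, -0.493, 0.514, 0.501]
wrist_force: [-0.2, -0.5, -0.9]
finger_gap: 0.651
```

```bash
python3 -c "
from h import *
goto(.445,-.129,.13,-.14)"
```

```text
t 21.80 p [0.6255 0.1326 0.1506] xang 0.92 gap 0.651 F [-0.2 -0.5 -0.9] q7 1.41
 tilt [-0.03  -0.012 -0.999]  tool shift cm [-25.84   2.91  18.39] roll deg 8.94 alt -171.06
```

Emit:
play_rows:
  rows: [-1.4,0,1,0,-2.6,0,1.8,1,-2.8,0,2,1,-2.8,0,2,1,-2.8,0,2,1,-2.8,0,2,1,-2.8,0,1.8,1,-2.6,0.2,1.5,1,-1.6,0.2,1,1,-0.8,0,0.5,0]

```text
time_s: 22.63
tool_pos: [0.4506, -0.0961, 0.1481]
eef_rot: [-0.525, -0.456, 0.48, 0.535]
wrist_force: [0.9, -1.4, -0.4]
finger_gap: 0.654
```

Emit:
play_rows:
  rows: [0,0,0,0,0,0,0,0]

```text
time_s: 22.8
tool_pos: [0.45, -0.0967, 0.1479]
eef_rot: [-0.525, -0.456, 0.479, 0.536]
wrist_force: [-0.2, 0.4, -0.6]
finger_gap: 0.649
```

```bash
python3 -c "
from h import *
goto(.445,-.129,.13,-.15)
n='top';I0=camera('top')[:,:,::-1];cv2.imwrite('pics/t4.png',cv2.resize(I0[100:300,150:350],None,fx=2.8,fy=2.8))
"
```

```text
t 22.80 p [ 0.45   -0.0967  0.1479] xang -7.20 gap 0.649 F [-0.2  0.4 -0.6] q7 1.59
 tilt [-0.035 -0.01  -0.999]  tool shift cm [-3.24  1.84  0.03] roll deg 1.39 alt -178.61
```

View pics/t4.png

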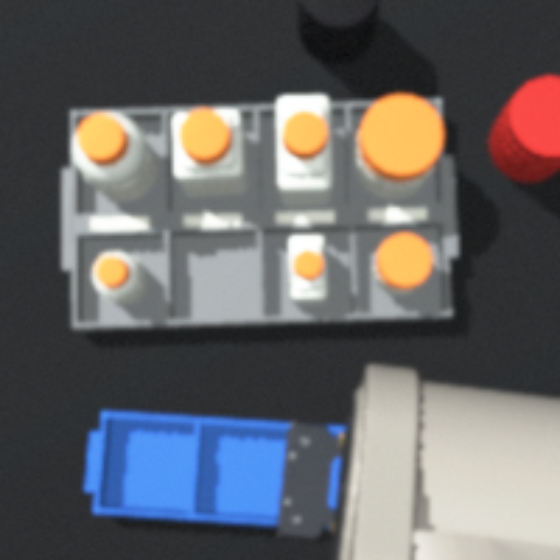

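Emit:
play_rows:
  rows: [-0.8,0,0,0.8,-1,0,0,0.4,-0.8,0,0,0,-0.4,0,0,0,0,0.8,0,0,0,0.8,0,0,0,0,0,0,0,0,0,0]

```text
time_s: 23.52
tool_pos: [0.4484, -0.1265, 0.13]
eef_rot: [-0.529, -0.451, 0.475, 0.539]
wrist_force: [1.1, -0.8, -0.0]
finger_gap: 0.651
```

```bash
python3 -c "
from h import *
goto(.445,-.129,.037,-.15)
"
```

```text
t 23.52 p [ 0.4484 -0.1265  0.13  ] xang -8.12 gap 0.651 F [ 1.1 -0.8 -0. ] q7 1.66
 tilt [-0.035 -0.012 -0.999]  tool shift cm [-0.15  9.31 -0.01] roll deg 0.47 alt -179.53
```

Emit:
play_rows:
  rows: [-0.1,0.5,0,0,-0.1,1,0,0,0,1.4,0,0,0,1.4,0,0,0,1.2,0,0,0,0.8,0,0,0,0.4,0,0,0,0,0,0,0,0,0,0]

```text
time_s: 24.27
tool_pos: [0.4451, -0.1288, 0.0565]
eef_rot: [-0.529, -0.451, 0.476, 0.539]
wrist_force: [1.0, 0.4, 0.1]
finger_gap: 0.649
```

```bash
python3 -c "
from h import *
goto(.445,-.129,.037,-.15)"
```

```text
t 24.27 p [ 0.4451 -0.1288  0.0565] xang -8.02 gap 0.649 F [1.  0.4 0.1] q7 1.75
 tilt [-0.036 -0.012 -0.999]  tool shift cm [ 0.01  1.95 -0.06] roll deg 0.58 alt -179.42
```

Emit:
play_rows:
  rows: [0,0.3,0,0,0,0.5,0,0.4,0,0.5,0,0,0,0.4,0,0,0,0.2,0,0,0,0,0,0,0,0,0,0]

```text
time_s: 24.85
tool_pos: [0.4457, -0.129, 0.037]
eef_rot: [-0.531, -0.45, 0.473, 0.54]
wrist_force: [-0.4, 0.3, 0.5]
finger_gap: 0.65
```

```bash
python3 -c "
from h import *
goto(.445,-.129,.037,-.15)"
```

```text
t 24.85 p [ 0.4457 -0.129   0.037 ] xang -8.45 gap 0.650 F [-0.4  0.3  0.5] q7 1.77
 tilt [-0.033 -0.012 -0.999]  tool shift cm [-0.01  0.    0.07] roll deg 0.14 alt -179.86
```

Emit:
play_rows:
  rows: [0,0,0,0,0,0,0,0,0,0,0,0,0,0,0,0,0,0,0,0,0,0,0,0,0,0,0,0]
  gripper: 0.0

```text
time_s: 25.43
tool_pos: [0.4461, -0.129, 0.0375]
eef_rot: [-0.531, -0.45, 0.473, 0.54]
wrist_force: [1.1, -0.1, 0.3]
finger_gap: 0.403
```

Emit:
play_rows:
  rows: [0,-1,0,0,0,-1.5,0,0,0,-1.5,0,0,0,-1.5,0,0,0,-1.5,0,0,0,-1.5,0,0,0,-1,0,0,0,0,0,0]

```text
time_s: 26.1
tool_pos: [0.4481, -0.1287, 0.1407]
eef_rot: [-0.531, -0.449, 0.473, 0.54]
wrist_force: [0.3, -0.8, -1.5]
finger_gap: 0.405
```

```bash
python3 -c "
from h import *
goto(.6234,.0518,.14,.014)"
```

```text
t 26.10 p [ 0.4481 -0.1287  0.1407] xang -8.56 gap 0.405 F [ 0.3 -0.8 -1.5] q7 1.65
 tilt [-0.034 -0.012 -0.999]  tool shift cm [ 20.46  -0.74 -14.63] roll deg -9.36 alt 170.64
```

Emit:
play_rows:
  rows: [1,0,-0.8,-1.2,2,0,-1.7,-1.2,2.4,0,-2,-1.2,2.5,0,-2.1,-1.2,2.5,0,-2.1,-1.2,2.5,0,-2.1,-1.2,2.2,0,-2,-1.2,1.6,0,-1.4,-1,0.8,0,-0.7,0,0,0,0,0]

```text
time_s: 26.93
tool_pos: [0.615, 0.0497, 0.1286]
eef_rot: [-0.486, -0.495, 0.518, 0.5]
wrist_force: [0.0, 0.2, -1.7]
finger_gap: 0.405
```

Emit:
play_rows:
  rows: [0,0,0,0]

```text
time_s: 27.02
tool_pos: [0.6145, 0.0497, 0.1278]
eef_rot: [-0.486, -0.495, 0.519, 0.5]
wrist_force: [0.4, -0.3, -0.2]
finger_gap: 0.406
```

```bash
python3 -c "
from h import *
goto(.6234,.0518,.037,.014)"
```

```text
t 27.02 p [0.6145 0.0497 0.1278] xang 1.64 gap 0.406 F [ 0.4 -0.3 -0.2] q7 1.56
 tilt [-0.038 -0.01  -0.999]  tool shift cm [ 0.27  9.03 -1.24] roll deg 0.84 alt -179.16
```

Emit:
play_rows:
  rows: [0.2,0,-0.6,0.5,0,0.5,-0.5,0,0,1,-0.1,0,0,1.2,0,0,0,1,0,0,0,0.6,0,0,0,0,0,0,0,0,0,0]

```text
time_s: 27.68
tool_pos: [0.6223, 0.0459, 0.0786]
eef_rot: [-0.49, -0.49, 0.516, 0.505]
wrist_force: [-0.8, -0.3, 1.0]
finger_gap: 0.405
```

```bash
python3 -c "
from h import *
goto(.6234,.0518,.0372,.014)"
```

```text
t 27.68 p [0.6223 0.0459 0.0786] xang 0.67 gap 0.405 F [-0.8 -0.3  1. ] q7 1.58
 tilt [-0.041 -0.011 -0.999]  tool shift cm [ 0.64  4.13 -0.29] roll deg -0.14 alt 179.86
```

Emit:
play_rows:
  rows: [0.3,0.4,-0.1,0,0.2,0.8,-0.1,0,0,0.9,0,0,0,0.9,0,0,0,0.5,0,0,0,0.2,0,0,0,0,0,0,0,0,0,0]

```text
time_s: 28.35
tool_pos: [0.6228, 0.0513, 0.0376]
eef_rot: [-0.489, -0.49, 0.516, 0.504]
wrist_force: [-0.1, 0.9, -0.2]
finger_gap: 0.406
```

```bash
python3 -c "
from h import *
goto(.6234,.0518,.0372,.014)"
```

```text
t 28.35 p [0.6228 0.0513 0.0376] xang 0.70 gap 0.406 F [-0.1  0.9 -0.2] q7 1.58
 tilt [-0.041 -0.011 -0.999]  tool shift cm [ 0.05  0.04 -0.06] roll deg -0.11 alt 179.89
```

Emit:
play_rows:
  rows: [0,0.05,0,0,0,0,0,0]

```text
time_s: 28.52
tool_pos: [0.6229, 0.0512, 0.0377]
eef_rot: [-0.49, -0.49, 0.516, 0.504]
wrist_force: [0.8, 0.5, -0.3]
finger_gap: 0.407
```

Emit:
play_rows:
  rows: [0,0,0,0,0,0,0,0,0,0,0,0,0,0,0,0,0,0,0,0]
  gripper: 0.62

```text
time_s: 28.93
tool_pos: [0.6239, 0.0512, 0.0389]
eef_rot: [-0.49, -0.491, 0.515, 0.504]
wrist_force: [0.1, 0.4, 0.0]
finger_gap: 0.616
```

Emit:
play_rows:
  rows: [0,-0.8,0,0,0,-1.5,0,0,0,-2,0,0,0,-2,0,0,0,-2,0,0,0,-2,0,0,0,-2,0,0,0,-1,0,0]

```text
time_s: 29.6
tool_pos: [0.6275, 0.0519, 0.1787]
eef_rot: [-0.49, -0.489, 0.516, 0.505]
wrist_force: [0.8, -0.3, 0.6]
finger_gap: 0.621
```

Emit:
play_rows:
  rows: [1,0,1,0,2,0,1.5,0,2.5,0,2,0,2.5,0,2,0,2.5,0,2,0,2.5,0,2,0,2.5,0,1.5,0,2.5,0,1,0,2,0,0,0,1,0,0,0]

```text
time_s: 30.43
tool_pos: [0.4834, 0.2678, 0.1806]
eef_rot: [-0.491, -0.488, 0.516, 0.505]
wrist_force: [-0.3, 0.2, 1.1]
finger_gap: 0.619
```

Run:
```python
from h import *
np.set_printoptions(precision=4,suppress=True)
for n in I:
    im=camera(n)[:,:,::-1].copy(); cv2.imwrite(f"pics/{n}9.png",im)
    for c in blobs(im,orange(im),15):
        if n=="top": print(np.round(cv2.minAreaRect(c)[0],1))
a=cv2.imread("pics/top9.png");b=cv2.imread("pics/scene9.png")
cv2.imwrite("pics/f.png",np.hstack([cv2.resize(a[120:300,160:340],(400,400)),cv2.resize(b[90:270,170:350],(400,400))]))
print(observe()["time_s"],observe()["tool_pos"])
```

```text
[406.  249.5]
[294.  196.5]
[294.1 185.7]
[259.5 151.9]
[189.5 153.5]
[225.9 152.7]
[292.5 148. ]
30.5333 [0.4841 0.2668 0.1805]
```

View pics/f.png

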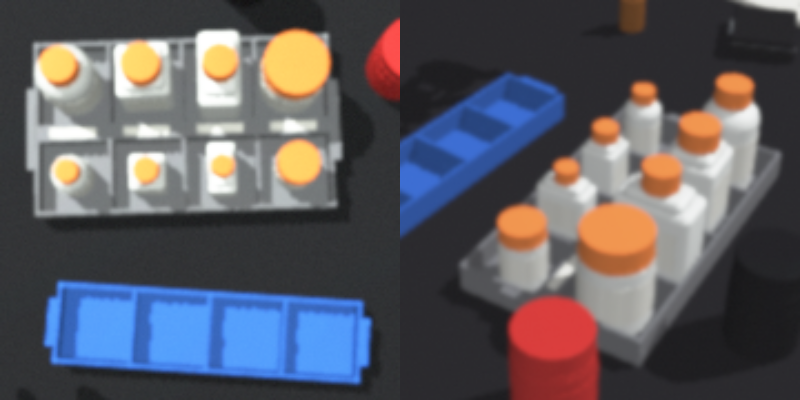

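```bash
python3 -c "
from station import *
print(finish_job())"
```

```text
the job is handed in; nothing more can be done
None
```

All four small bottles are in the front row of the stock tray, each in front of the big bottle of its own shape. From the robot's left (+y) to right the order is round, square, oblong, jar. The job was handed in at about 30.5 s of the 112 s allowed.

**Final pictures:** In both the top and scene views, all eight bottles stand upright, one to a compartment. The carrier is empty and the gripper is well clear of everything.

**Grasp widths:** The finger openings matched each bottle: 30, 45.5, 40 and 38 mm for oblong, jar, round and square. The highest wrist force I read was about 11 N (the state was only read between moves), when the round bottle touched the tray floor.

**What was not clean:**
- **Tool tilt:** The tool gradually tilted to about 2.4°, because the moves cannot correct it. It hardly changed between gripping and releasing any one bottle, so they stayed upright.
- **Stock bottle positions:** In the last cap-finding check the colour mask merged or shifted some of the caps. I confirmed that the stock bottles had not moved by eye, not by measurement.

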